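Load the roller heater

ROBOT

A 6-joint arm with a two-finger parallel gripper is mounted at the origin on the work surface. World frame = base frame: x ahead of the robot, y to its left, z up, the work surface at z = 0. Lengths are in m, angles in rad, forces in N, time in s.
With the tool pointing down it reaches from about 0.35 to 0.975 m from the base axis. Payload 4.9 kg.
Tool frame: the origin (TCP) lies midway between the tips of the shut fingers; the grasp point (between the pads) lies arm.grip_point_offset behind it (arm.grip_point_offset is the distance from the TCP to the grasp point, in m); z points along the fingers, y is the direction in which the jaws open and shut (so a half turn about z gives the same grasp; the last joint's range is limited). The gripper opens to 85 mm and grips with 20 to 120 N. Pads are 22 mm wide; open, the fingers measure 114 mm over their backs; the gripper's body (76 mm by 85 mm) begins 54 mm behind the grasp point. The pads swing forward as they close: fully open they stand 13 mm farther back than shut.
Start: joints at [1.072, 0.053, 1.613, -0, 1.476, -0.119], TCP at [0.232, 0.58, 0.231] pointing down, gripper open.
Joint ranges: [-3.01, 3.01], [-1.01, 2.22], [0.06, 2.58], [-1.02, 4.17], [0.09, 2.62], [-3.14, 3.14]. Speed limits (rad/s): [2.57, 2.57, 3.14, 3.14, 3.14, 3.14].

INTERFACE

Orientations are given as a 3x3 rotation matrix whose columns are the frame's x, y, z axes.
In Python, from cell import readout, cams, job, arm gives the robot as it stands.
- The arm moves only by the shell command python3 -m creep 'ROWS' [FORCE]. ROWS is JSON, a list of rows, each a list of 3 entries, a list of its own where there are three numbers: the closure, from -1 (fully open) to 1 (shut), so that 0 is half open, then the shift along the tool's x, y, z in m, then the turn about the tool's z in rad. In form: [[claw, [tx, ty, tz], twist], ...]. A call has 1 to 8 rows; each row is the pose to reach, as a shift and turn from the pose commanded when the call began, along the tool's axes at that moment; what a row does not reach only later rows make up. A row lasts 1/8 s, in which the tool goes at most 62.5 mm and 10.7 degrees, less where a joint would pass 70% of its speed; a pose out of reach is approached as far as the arm can. A call with a gripper value outside its range is refused whole. The fingers move at their own pace and stop on an object; FORCE is the grip in N (left out, the last holds). Time passes only in rows, so rows that repeat a pose let the fingers close. It gives the time, the measured TCP pose, the force and the opening at its end, in the units of the state.
- readout.sense(): the state, without advancing time (a new reading comes with each control period).
- cams.snapshot(name): name is "side" or "top" or "wrist"; returns the picture (420x560x3 uint8, red, green, blue); there is no depth.
- cams.camera_model(name): a dict with "K" (3x3 intrinsics, pixels), "distortion" ([k1, k2, p1, p2, k3] as OpenCV has them; the pictures are not rectified), "extrinsics" (4x4, takes a point from camera to world coordinates). Camera axes: x right, y down, z forward; pixel columns grow to the right and rows downward; lengths in m; the calibration is good to about 2 mm. A picture is of the moment at which its call begins: read the wrist's pose just before it. camera_model takes no time and is no camera call; for the wrist camera it gives the pose at the moment of the call.
- job.sign_off(): hands the job in, once; it reports no verdict.
The state is a dict: "clock": time; "joint_pos": joint angles; "qd": joint speeds; "effort": joint torques, N m; "tool_pos": TCP position; "eef_rot": TCP orientation; "ft_force": force on the tool from outside, world axes, zero at the start; "moment": the same for the moment, N m; "grip_width": finger opening in m.
Only numpy, scipy, OpenCV 4.12 (cv2) and the standard library are available. Lean on these libraries where they do the work, as an engineer would, in place of code of your own. Each camera call takes 0.05 s, during which the arm holds its last target.

TASK

Load the roller heater for the next client: put the two large ribbed rollers on the two free thick posts and the two small ribbed rollers on the two free thin posts, upright and pushed right down to the deck. Leave the two wide plain self-grip rollers standing where they are on the counter.

Things in the scene. Friction and masses are not known exactly. Their poses are not given: they have to be found in the camera images.
- large_a: Large heater roller: upright hollow tube of dark hard plastic with lengthwise ribs and a pale grey flange ring at each end, standing on the counter, open right through. Outside diameter 51 mm, bore 45 mm, height 64 mm, 25 to 80 g; either end may go down. Origin: on its axis at mid-height (32 mm up); z along its axis. The two large rollers are alike.
- small_a: Small heater roller: upright hollow tube of dark hard plastic with lengthwise ribs and a pale grey flange ring at each end, standing on the counter, open right through. Outside diameter 34 mm, bore 28 mm, height 64 mm, 25 to 80 g; either end may go down. Origin: on its axis at mid-height (32 mm up); z along its axis. The two small rollers are alike.
- large_b: Large heater roller: upright hollow tube of dark hard plastic with lengthwise ribs and a pale grey flange ring at each end, standing on the counter, open right through. Outside diameter 51 mm, bore 45 mm, height 64 mm, 25 to 80 g; either end may go down. Origin: on its axis at mid-height (32 mm up); z along its axis. The two large rollers are alike.
- small_b: Small heater roller: upright hollow tube of dark hard plastic with lengthwise ribs and a pale grey flange ring at each end, standing on the counter, open right through. Outside diameter 34 mm, bore 28 mm, height 64 mm, 25 to 80 g; either end may go down. Origin: on its axis at mid-height (32 mm up); z along its axis. The two small rollers are alike.
- thick_post_a: Thick post of the roller heater: bare round metal, 30 mm diameter, domed top, 42 mm high, in a 60 mm ring marked on the black deck; free at the start; for a large roller. Origin: its axis at deck level, 36 mm above the counter; z up, y along the heater's long side, x across it. The six posts stand in two rows of three along y, 85 mm apart both ways, in shuffled places.
- thin_post_a: Thin post of the roller heater: bare round metal, 12 mm diameter, domed top, 42 mm high, in a 43 mm ring marked on the black deck; free at the start; for a small roller. Origin: its axis at deck level, 36 mm above the counter; z up, y along the heater's long side, x across it. One more thin and one more thick post already carry rollers, whose tops are 100 mm above the counter.
- thick_post_b: Thick post of the roller heater: bare round metal, 30 mm diameter, domed top, 42 mm high, in a 60 mm ring marked on the black deck; free at the start; for a large roller. Origin: its axis at deck level, 36 mm above the counter; z up, y along the heater's long side, x across it. The heater is a fixed low white case, 176 mm by 305 mm.
- thin_post_b: Thin post of the roller heater: bare round metal, 12 mm diameter, domed top, 42 mm high, in a 43 mm ring marked on the black deck; free at the start; for a small roller. Origin: its axis at deck level, 36 mm above the counter; z up, y along the heater's long side, x across it.
- selfgrip_a: Self-grip roller, not for the heater: a plain straight thin-walled tube without ribs or flanges, the widest of the loose rollers: outside diameter 60 mm, 62 mm tall, standing upright among the others; to be left there. Origin: centre of its lower end; z up.
- selfgrip_b: Self-grip roller, not for the heater: a plain straight thin-walled tube without ribs or flanges, the widest of the loose rollers: outside diameter 60 mm, 62 mm tall, standing upright among the others; to be left there. Origin: centre of its lower end; z up.

How it is judged:
By the outcome, as a careful person would: the job done as asked, in the order asked, and still so for the second after the job is handed in, with the robot touching nothing.
It also fails if it takes over 112 s, if anything falls off the work surface, if the arm or the gripper's body presses on something with over 40 N, if the wrist force passes 120 N, or if a joint passes its speed limit or range.

## Working session

There is one attempt and no reset: what is moved stays moved. The work goes in short steps, Python scripts to look and compute and a shell command to move; the robot and the scene stay as the last step left them, time stands still between calls to the robot, and variables do not carry over. Pictures are saved under pics/ and viewed, and the job is handed in when it is done.

```bash
mkdir -p pics; ls; python3 - <<'E'
from cell import readout, cams, job, arm
import cv2
s=readout.sense();print(s)
print(arm.grip_point_offset)
for n in("top","side","wrist"):
    m=cams.camera_model(n);print(n,m)
    cv2.imwrite(f"pics/{n}0.png",cams.snapshot(n)[:,:,::-1])
E
```

```text
pics
{'clock': 0.0, 'joint_pos': array([ 1.07198417e+00,  5.33600710e-02,  1.61428795e+00, -1.38113054e-06,
        1.47599756e+00, -1.18970685e-01]), 'qd': array([-6.46029160e-04,  1.57762168e-03, -8.61627259e-04,  4.18876302e-04,
       -5.78037848e-06, -2.51085561e-04]), 'effort': array([-1.52762163e-04, -3.93721139e+01, -3.70157576e+01, -2.68823460e-04,
        7.52030290e-03, -1.92113657e-05]), 'tool_pos': array([0.23141761, 0.57991075, 0.23006464]), 'eef_rot': array([[-9.28723354e-01,  3.70772126e-01, -9.80877782e-04],
       [ 3.70773344e-01,  9.28721635e-01, -1.80343900e-03],
       [ 2.42297506e-04, -2.03857925e-03, -9.99997893e-01]]), 'ft_force': array([ 0.34857132,  0.07014241, -0.11740469]), 'moment': array([-0.01758821, -0.03835692, -0.02638958]), 'grip_width': 0.08523034103331395}
0.0187
top {'K': array([[414.21592816,   0.        , 283.08278864],
       [  0.        , 414.21592816, 205.45225892],
       [  0.        ,   0.        ,   1.        ]]), 'distortion': array([-0.0989403,  0.       ,  0.       ,  0.       ,  0.       ]), 'extrinsics': array([[ 0.01632072, -0.9
[... 549 characters left out ...]

       [-0.47991523, -0.47852089,  0.73532247, -0.66519718],
       [ 0.00750336, -0.84035928, -0.54197785,  0.55689164],
       [ 0.        ,  0.        ,  0.        ,  1.        ]])}
wrist {'K': array([[349.13776046,   0.        , 283.3014785 ],
       [  0.        , 349.13776046, 213.10862883],
       [  0.        ,   0.        ,   1.        ]]), 'distortion': array([-0.05321834,  0.        ,  0.        ,  0.        ,  0.        ]), 'extrinsics': array([[ 0.37123324,  0.88487111,  0.2814054 ,  0.15936126],
       [ 0.92853632, -0.35296167, -0.11505807,  0.60903782],
       [-0.00248624,  0.30400851, -0.95266607,  0.37184477],
       [ 0.        ,  0.        ,  0.        ,  1.        ]])}
```

View pics/top0.png

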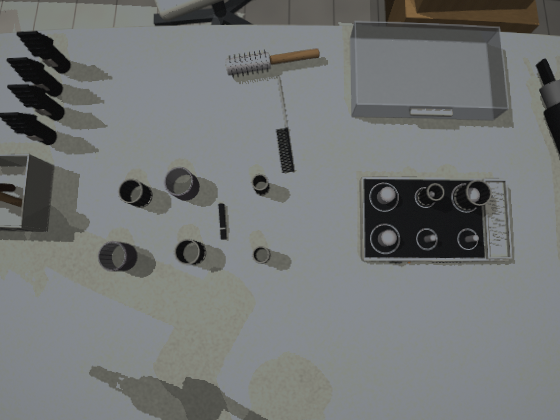

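View pics/side0.png

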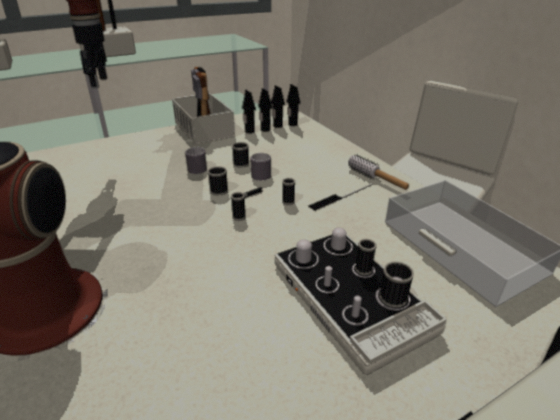

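View pics/wrist0.png

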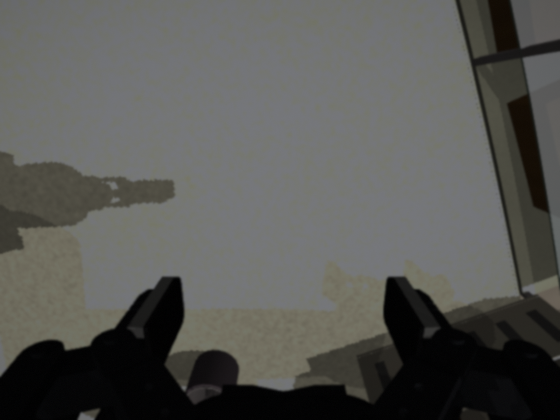

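The top view shows large rollers near (135,193) and (190,252), small ones near (261,184) and (261,255), and self-grips near (182,184) and (118,257). The free thick posts are at about (385,195) and (385,238), and the free thin posts at about (427,238) and (468,238). I'll zoom in next.

```bash
python3 - <<'E'
import cv2
im=cv2.imread("pics/top0.png")
a=im[155:285,90:290];cv2.imwrite("pics/cA.png",cv2.convertScaleAbs(cv2.resize(a,None,fx=4,fy=4,interpolation=cv2.INTER_CUBIC),alpha=1.6))
a=im[165:275,350:520];cv2.imwrite("pics/cB.png",cv2.convertScaleAbs(cv2.resize(a,None,fx=4.5,fy=4.5,interpolation=cv2.INTER_CUBIC),alpha=1.6))
E
```

```text
(no output)
```

View pics/cA.png

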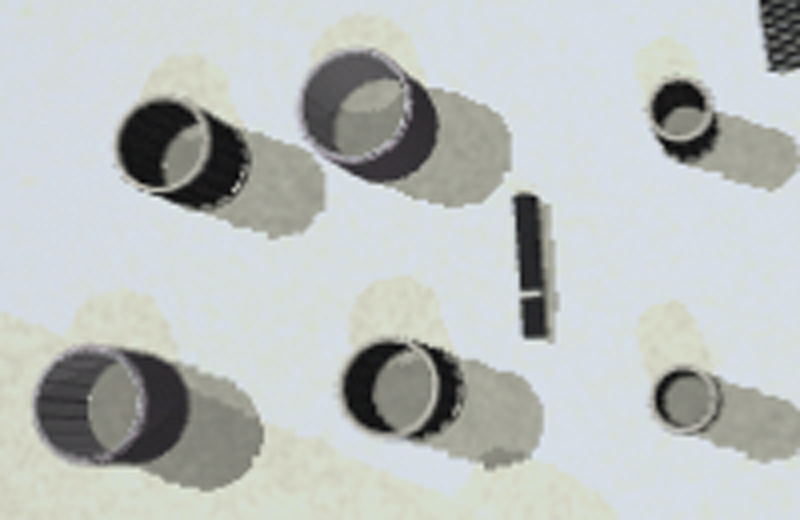

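View pics/cB.png

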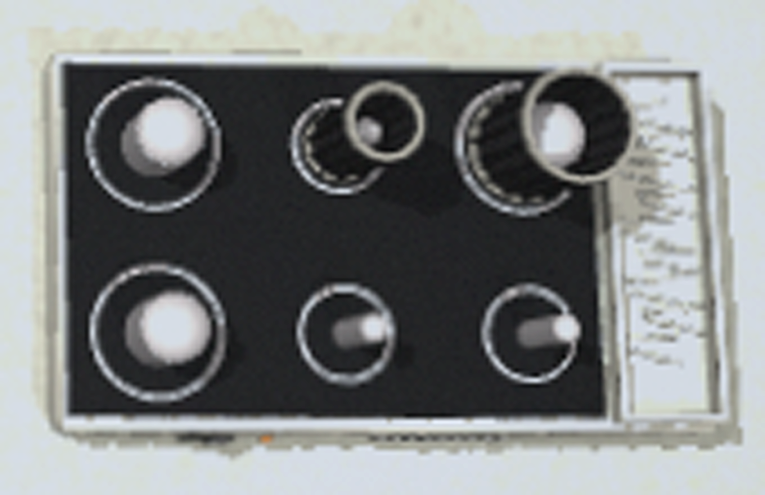

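```bash
cat > h.py <<'E'
import numpy as np, cv2
from cell import readout, cams, job, arm
def ray(m,uv,z):
    p=cv2.undistortPoints(np.array([[uv]],float),m["K"],m["distortion"])[0,0]
    T=m["extrinsics"];d=T[:3,:3]@[p[0],p[1],1];c=T[:3,3]
    return c+d*(z-c[2])/d[2]
def proj(m,P):
    T=np.linalg.inv(m["extrinsics"]);r,_=cv2.Rodrigues(T[:3,:3])
    return cv2.projectPoints(np.array(P,float).reshape(-1,3),r,T[:3,3],m["K"],m["distortion"])[0].reshape(-1,2)
E
python3 - <<'E'
from h import *
m=cams.camera_model("top")
A=dict(L1=(117,98,210,190),L2=(343,340,438,437),S1=(651,78,713,141),S2=(653,366,720,433),G1=(301,47,411,161),G2=(35,347,146,463))
B=dict(K1=(87,79,221,211),K2=(88,265,224,401),N1=(298,284,393,383),N2=(483,285,578,382))
f=lambda x,y,s,o:((x+.5)/s-.5+o[0],(y+.5)/s-.5+o[1])
for D,s,o,z in((A,4,(90,155),.063),(B,4.5,(350,165),.036)):
  for k,(a,b,c,d) in D.items():
    zz=z if k[0]!='G' else .062
    u=f((a+c)/2,(b+d)/2,s,o)
    P=ray(m,u,zz);w=ray(m,f(a,(b+d)/2,s,o),zz)-ray(m,f(c,(b+d)/2,s,o),zz);h=ray(m,f((a+c)/2,b,s,o),zz)-ray(m,f((a+c)/2,d,s,o),zz)
    print(k,P.round(4),np.linalg.norm(w).round(4),np.linalg.norm(h).round(4), np.hypot(*P[:2]).round(3))
E
```

```text
L1 [0.5675 0.3725 0.063 ] 0.0484 0.0471 0.679
L2 [0.4479 0.2504 0.063 ] 0.0469 0.0471 0.513
S1 [0.5879 0.1116 0.063 ] 0.0307 0.0318 0.598
S2 [0.4454 0.1059 0.063 ] 0.0324 0.0322 0.458
G1 [0.5891 0.2752 0.062 ] 0.056 0.0583 0.65
G2 [0.4363 0.4013 0.062 ] 0.0572 0.0572 0.593
K1 [ 0.5663 -0.1389  0.036 ] 0.0611 0.0606 0.583
K2 [ 0.4812 -0.1382  0.036 ] 0.0611 0.0607 0.501
N1 [ 0.4819 -0.224   0.036 ] 0.0434 0.0444 0.531
N2 [ 0.4826 -0.3094  0.036 ] 0.0444 0.0438 0.573
```

The measured post spacing of 85 mm and the diameters match the given sizes. I'll set the jaws along world x so the tool axes line up with the world (tool x = +y, tool y = +x).

```bash
cat > g.py <<'E'
import sys
from h import *
# desired tool pose with tool x=+Y, tool y=+X, z=-Z ; prints shift in tool axes + twist
x,y,z=map(float,sys.argv[1:4]); s=readout.sense();R=s["eef_rot"]
print("shift",(R.T@(np.array([x,y,z])-s["tool_pos"])).round(4),"twist",round(float(np.arctan2(R[1,1],R[0,1])),3),"q",s["joint_pos"].round(2),"t",s["clock"])
E
python3 g.py .5675 .3725 .13
```

```text
shift [-0.389  -0.068   0.1004] twist 1.191 q [ 1.07  0.05  1.61 -0.    1.48 -0.12] t 0.15
```

```bash
python3 -m creep '[[-0.7,[-0.05,-0.009,0.0],0.15],[-0.7,[-0.1,-0.017,0.02],0.3],[-0.7,[-0.15,-0.026,0.03],0.45],[-0.7,[-0.2,-0.035,0.04],0.6],[-0.7,[-0.25,-0.044,0.06],0.75],[-0.7,[-0.3,-0.052,0.08],0.9],[-0.7,[-0.35,-0.061,0.1],1.05],[-0.7,[-0.389,-0.068,0.1],1.191]]' 40; python3 g.py .5675 .3725 .13
```

```text
clock: 1.15
tool_pos: [0.5678, 0.3709, 0.128]
eef_rot: [[0.006, 1.0, -0.005], [1.0, -0.006, -0.002], [-0.002, -0.005, -1.0]]
ft_force: [0.7, -0.1, 0.1]
grip_width: 0.0727
shift [ 0.0016 -0.0003 -0.002 ] twist -0.006 q [ 0.47  0.26  1.56 -0.    1.33  0.47] t 1.15
```

```bash
python3 -m creep '[[-0.7,[0.001,0,0],0],[-0.7,[0.001,0,0],0]]'; python3 - <<'E'
from h import *
m=cams.camera_model("wrist");im=cams.snapshot("wrist")[:,:,::-1].copy()
for n,(x,y,r,z) in dict(L1=(.5675,.3725,.0255,.064),G1=(.5891,.2752,.03,.062),G2=(.4363,.4013,.03,.062),L2=(.4479,.2504,.0255,.064)).items():
    t=np.linspace(0,6.28,60);p=proj(m,np.c_[x+r*np.cos(t),y+r*np.sin(t),0*t+z])
    cv2.polylines(im,[p.astype(int)],True,(0,0,255),1)
cv2.imwrite("pics/w1.png",im)
s=readout.sense();print(s["tool_pos"],s["clock"])
E
```

```text
clock: 1.4
tool_pos: [0.5673, 0.3743, 0.1311]
eef_rot: [[-0.001, 1.0, -0.001], [1.0, 0.001, 0.0], [0.0, -0.001, -1.0]]
ft_force: [-0.2, 0.4, 0.4]
grip_width: 0.0729
[0.56692926 0.37470179 0.13121792] 1.45
```

View pics/w1.png

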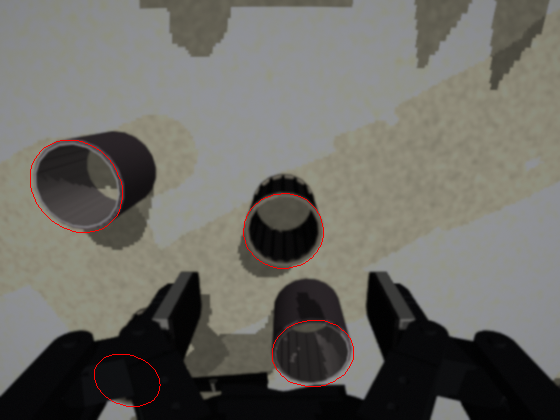

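The predicted circles land on the rims: L1 at (283,230), G2 at (76,185) and G1 at (313,352). Descending now.

```bash
python3 -m creep '[[-0.7,[-0.002,0.0005,0.04],0],[-0.7,[-0.002,0.0005,0.08],0],[-0.7,[-0.002,0.0005,0.112],0],[-0.7,[-0.002,0.0005,0.112],0],[1,[-0.002,0.0005,0.112],0],[1,[-0.002,0.0005,0.112],0],[1,[-0.002,0.0005,0.112],0],[1,[-0.002,0.0005,0.112],0]]' 40; python3 -m creep '[[1,[0,0,0],0],[1,[0,0,0],0]]'
```

```text
clock: 2.45
tool_pos: [0.5696, 0.3731, 0.0219]
eef_rot: [[-0.0, 1.0, 0.003], [1.0, 0.0, 0.002], [0.002, 0.003, -1.0]]
ft_force: [-0.6, 1.4, 6.0]
grip_width: 0.0505
clock: 2.7
tool_pos: [0.5696, 0.3731, 0.0219]
eef_rot: [[-0.0, 1.0, 0.003], [1.0, 0.0, 0.002], [0.002, 0.003, -1.0]]
ft_force: [-0.5, 1.4, 6.8]
grip_width: 0.0504
```

```bash
python3 -m creep '[[1,[0,0,-0.03],0],[1,[0,0,-0.07],0],[1,[0,0,-0.11],0],[1,[0,0,-0.135],0],[1,[0,0,-0.135],0],[1,[0,0,-0.135],0]]'; python3 - <<'E'
from h import *
cv2.imwrite("pics/w2.png",cams.snapshot("wrist")[:,:,::-1])
E
python3 g.py .5663 -.1389 .155
```

```text
clock: 3.45
tool_pos: [0.5675, 0.3716, 0.1526]
eef_rot: [[0.0, 1.0, -0.002], [1.0, -0.0, -0.001], [-0.001, -0.002, -1.0]]
ft_force: [-0.0, -0.2, -1.4]
grip_width: 0.0503
shift [-0.5103 -0.0008 -0.0023] twist -0.0 q [ 0.47  0.23  1.55 -0.    1.36  0.47] t 3.5
```

View pics/w2.png

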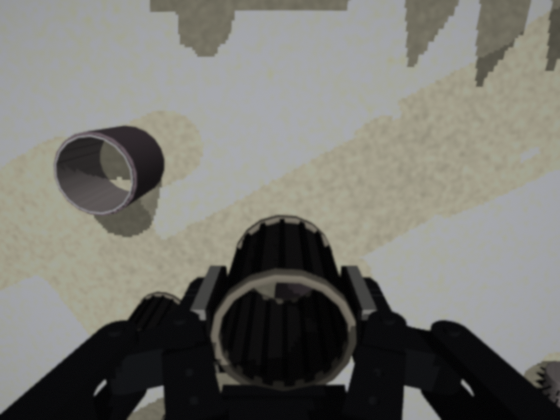

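It's held upright between the pads. Moving over to post K1.

```bash
python3 -m creep '[[1,[-0.03,0,0],0],[1,[-0.085,0,0],0],[1,[-0.145,0,0],0],[1,[-0.205,0,0],0],[1,[-0.265,0,0],0],[1,[-0.325,0,0],0],[1,[-0.385,0,0],0],[1,[-0.44,0,0],0]]'; python3 -m creep '[[1,[-0.04,0,0],0],[1,[-0.065,-0.001,0],0],[1,[-0.071,-0.001,0],0],[1,[-0.071,-0.001,0],0],[1,[-0.071,-0.001,0],0]]'; python3 - <<'E'
from h import *
cv2.imwrite("pics/w3.png",cams.snapshot("wrist")[:,:,::-1])
cv2.imwrite("pics/t3.png",cams.snapshot("top")[150:290,300:540,::-1].repeat(3,0).repeat(3,1))
E
python3 g.py .5663 -.1389 .155
```

```text
clock: 4.5
tool_pos: [0.5669, -0.0697, 0.1522]
eef_rot: [[0.001, 1.0, -0.003], [1.0, -0.001, 0.001], [0.001, -0.003, -1.0]]
ft_force: [1.5, 0.2, -0.3]
grip_width: 0.0502
clock: 5.12
tool_pos: [0.5671, -0.1378, 0.1538]
eef_rot: [[-0.001, 1.0, -0.001], [1.0, 0.001, 0.001], [0.001, -0.001, -1.0]]
ft_force: [-0.0, -0.1, -0.7]
grip_width: 0.05
shift [-0.001  -0.001  -0.0009] twist 0.001 q [-0.37  0.02  1.78  0.    1.34 -0.37] t 5.225
```

View pics/w3.png

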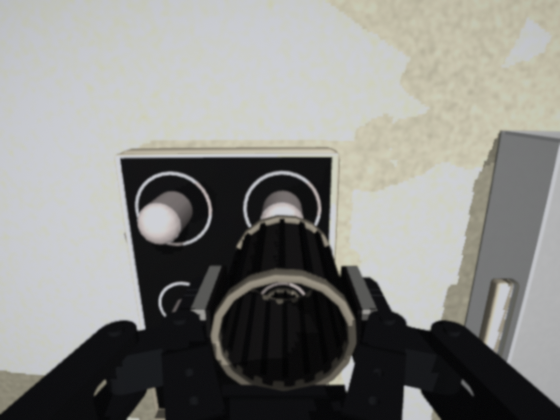

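View pics/t3.png

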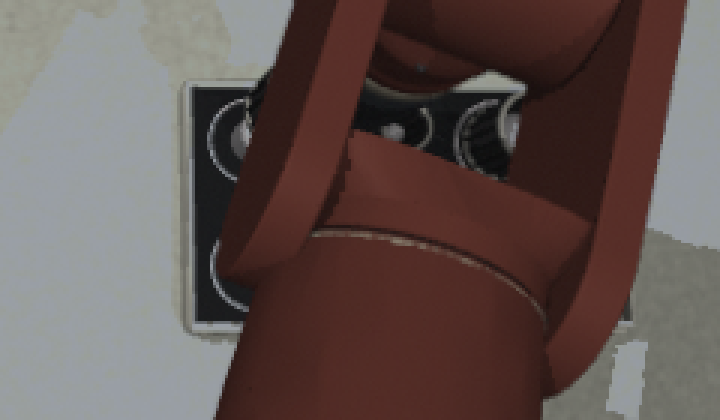

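```bash
python3 -m creep '[[1,[-0.001,-0.001,0.03],0],[1,[-0.001,-0.001,0.06],0],[1,[-0.001,-0.001,0.08],0],[1,[-0.001,-0.001,0.09],0],[1,[-0.001,-0.001,0.095],0],[1,[-0.001,-0.001,0.095],0]]'
```

```text
clock: 5.98
tool_pos: [0.5667, -0.14, 0.0598]
eef_rot: [[-0.0, 1.0, 0.001], [1.0, 0.0, -0.0], [-0.0, 0.001, -1.0]]
ft_force: [-0.1, 0.1, -1.7]
grip_width: 0.0501
```

```bash
python3 -m creep '[[1,[0,0,0.003],0],[1,[0,0,0.003],0]]';python3 -m creep '[[-0.3,[0,0,0.0],0],[-0.6,[0,0,0],0],[-0.6,[0,0,0],0],[-0.6,[0,0,0],0],[-0.6,[0,0,-0.02],0],[-0.6,[0,0,-0.07],0],[-0.6,[0,0,-0.1],0],[-0.6,[0,0,-0.1],0]]'; python3 - <<'E'
from h import *
cv2.imwrite("pics/w4.png",cams.snapshot("wrist")[:,:,::-1])
E
python3 g.py .4479 .2504 .15
```

```text
clock: 6.22
tool_pos: [0.5674, -0.1404, 0.0579]
eef_rot: [[0.0, 1.0, 0.002], [1.0, -0.0, -0.001], [-0.001, 0.002, -1.0]]
ft_force: [-0.4, -0.3, 4.0]
grip_width: 0.0506
clock: 7.22
tool_pos: [0.5688, -0.1409, 0.1617]
eef_rot: [[-0.0, 1.0, 0.008], [1.0, 0.0, -0.003], [-0.003, 0.008, -1.0]]
ft_force: [-0.2, -0.7, 1.0]
grip_width: 0.0682
shift [ 0.3907 -0.1195  0.0079] twist 0.0 q [-0.37  0.01  1.78  0.    1.35 -0.37] t 7.275
```

View pics/w4.png

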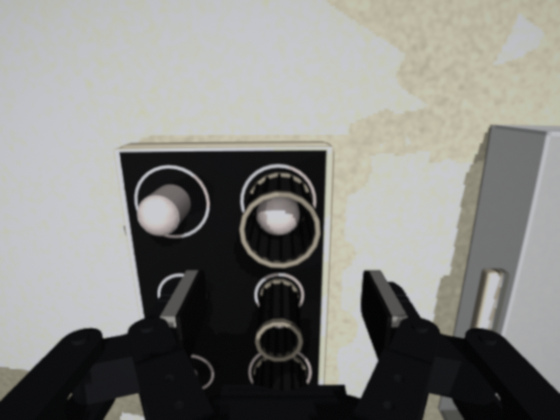

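Roller 1 is seated around the post, with its rim at (279,230) inside the deck ring; contact came at TCP z ≈ 0.058, as predicted. Next is L2.

```bash
python3 -m creep '[[-0.7,[0.03,-0.01,0],0],[-0.7,[0.085,-0.026,0],0],[-0.7,[0.14,-0.043,0],0],[-0.7,[0.195,-0.06,0],0],[-0.7,[0.25,-0.077,0],0],[-0.7,[0.305,-0.093,0],0],[-0.7,[0.36,-0.11,0],0],[-0.7,[0.39,-0.1195,0],0]]';python3 -m creep '[[-0.7,[0.0,0,0],0],[-0.7,[0,0,0],0],[-0.7,[0,0,0],0]]'; python3 - <<'E'
from h import *
m=cams.camera_model("wrist");im=cams.snapshot("wrist")[:,:,::-1].copy()
for n,(x,y,r,z) in dict(G1=(.5891,.2752,.03,.062),G2=(.4363,.4013,.03,.062),L2=(.4479,.2504,.0255,.064)).items():
    t=np.linspace(0,6.28,60);p=proj(m,np.c_[x+r*np.cos(t),y+r*np.sin(t),0*t+z])
    cv2.polylines(im,[p.astype(int)],True,(0,0,255),1)
cv2.imwrite("pics/w5.png",im)
E
python3 g.py .4479 .2504 .019
```

```text
clock: 8.28
tool_pos: [0.4446, 0.2519, 0.1547]
eef_rot: [[-0.002, 1.0, -0.003], [1.0, 0.002, -0.001], [-0.001, -0.003, -1.0]]
ft_force: [-0.2, -0.1, 0.4]
grip_width: 0.0725
clock: 8.65
tool_pos: [0.447, 0.2489, 0.1558]
eef_rot: [[0.002, 1.0, -0.001], [1.0, -0.002, -0.001], [-0.001, -0.001, -1.0]]
ft_force: [0.5, -0.4, 0.3]
grip_width: 0.0729
shift [0.0014 0.0009 0.137 ] twist -0.002 q [ 0.36 -0.16  1.95 -0.    1.36  0.36] t 8.7
```

View pics/w5.png

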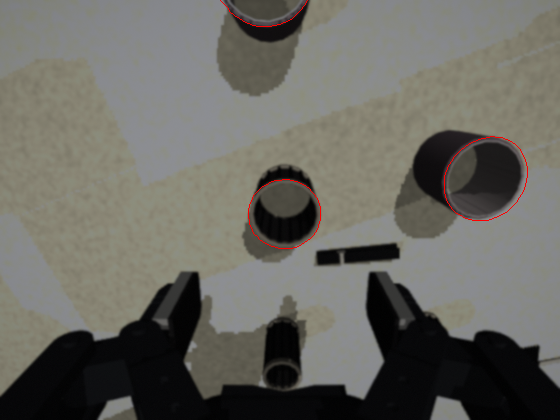

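The predicted circle sits on L2's rim at (285,213). Descending to grasp.

```bash
python3 -m creep '[[-0.7,[0.001,0.001,0.05],0],[-0.7,[0.001,0.001,0.1],0],[-0.7,[0.001,0.001,0.135],0],[-0.7,[0.001,0.001,0.135],0],[1,[0.001,0.001,0.135],0],[1,[0.001,0.001,0.135],0],[1,[0.001,0.001,0.135],0],[1,[0.001,0.001,0.135],0]]' 40; python3 -m creep '[[1,[0,0,0],0],[1,[0,0,-0.03],0],[1,[0,0,-0.07],0],[1,[0,0,-0.11],0],[1,[0,0,-0.135],0],[1,[0,0,-0.135],0],[1,[0,0,-0.135],0]]'; python3 g.py .4812 -.1385 .155
```

```text
clock: 9.7
tool_pos: [0.4497, 0.2517, 0.0236]
eef_rot: [[-0.0, 1.0, 0.004], [1.0, 0.0, 0.001], [0.001, 0.004, -1.0]]
ft_force: [0.5, -0.9, 7.4]
grip_width: 0.0502
clock: 10.58
tool_pos: [0.4469, 0.2508, 0.1549]
eef_rot: [[-0.0, 1.0, -0.002], [1.0, 0.0, -0.001], [-0.001, -0.002, -1.0]]
ft_force: [0.4, 0.6, -1.2]
grip_width: 0.0502
shift [-3.893e-01  3.420e-02  1.000e-04] twist 0.0 q [ 0.37 -0.16  1.95  0.    1.36  0.37] t 10.575
```

```bash
python3 -m creep '[[1,[-0.03,0.003,0],0],[1,[-0.085,0.008,0],0],[1,[-0.14,0.012,0],0],[1,[-0.195,0.017,0],0],[1,[-0.25,0.022,0],0],[1,[-0.305,0.027,0],0],[1,[-0.36,0.032,0],0],[1,[-0.389,0.034,0],0]]';python3 -m creep '[[1,[0.0,0,0],0],[1,[0,0,0],0],[1,[0,0,0],0]]'; python3 - <<'E'
from h import *
cv2.imwrite("pics/w6.png",cams.snapshot("wrist")[:,:,::-1])
E
python3 g.py .4812 -.1385 .0595
```

```text
clock: 11.58
tool_pos: [0.4805, -0.1399, 0.154]
eef_rot: [[0.003, 1.0, -0.003], [1.0, -0.003, 0.001], [0.001, -0.003, -1.0]]
ft_force: [0.6, -0.2, -0.5]
grip_width: 0.0502
clock: 11.95
tool_pos: [0.4815, -0.1367, 0.1556]
eef_rot: [[-0.002, 1.0, -0.001], [1.0, 0.002, 0.001], [0.001, -0.001, -1.0]]
ft_force: [0.3, -0.5, -0.8]
grip_width: 0.0502
shift [-0.0018 -0.0003  0.0963] twist 0.002 q [-0.43 -0.19  1.97  0.    1.36 -0.43] t 12.0
```

View pics/w6.png

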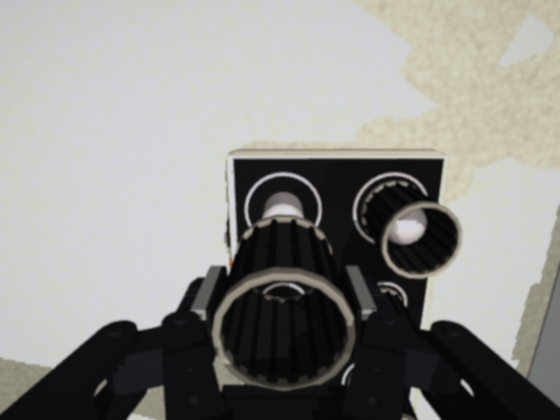

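```bash
python3 -m creep '[[1,[-0.002,0,0.03],0],[1,[-0.002,0,0.06],0],[1,[-0.002,0,0.08],0],[1,[-0.002,0,0.09],0],[1,[-0.002,0,0.096],0],[1,[-0.002,0,0.099],0],[1,[-0.002,0,0.099],0]]'
```

```text
clock: 12.88
tool_pos: [0.4826, -0.14, 0.0596]
eef_rot: [[-0.0, 1.0, 0.001], [1.0, 0.0, -0.0], [-0.0, 0.001, -1.0]]
ft_force: [-4.1, 2.8, 7.8]
grip_width: 0.0504
```

```bash
python3 -m creep '[[-0.3,[0,0,0.0],0],[-0.5,[0,0,0],0],[-0.5,[0,0,0],0],[-0.5,[0,0,0],0],[-0.5,[0,0,-0.02],0],[-0.5,[0,0,-0.07],0],[-0.5,[0,0,-0.1],0],[-0.5,[0,0,-0.1],0]]'; python3 - <<'E'
from h import *
cv2.imwrite("pics/w7.png",cams.snapshot("wrist")[:,:,::-1])
E
python3 g.py .5879 .1116 .155
```

```text
clock: 13.88
tool_pos: [0.4837, -0.1408, 0.1606]
eef_rot: [[-0.0, 1.0, 0.006], [1.0, 0.0, -0.003], [-0.003, 0.006, -1.0]]
ft_force: [1.1, -0.4, 0.2]
grip_width: 0.0642
shift [0.2518 0.1055 0.0032] twist -0.0 q [-0.43 -0.19  1.97  0.    1.36 -0.43] t 13.925
```

View pics/w7.png

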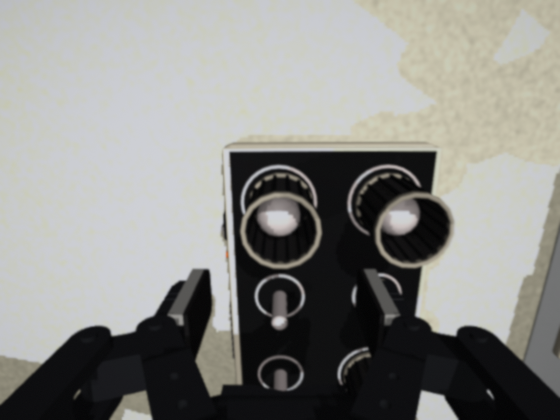

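Both large rollers are on, with rims at (280,230) and (414,229), level and flush with the deck. Next is small roller S1.

```bash
python3 -m creep '[[-0.5,[0.04,0.017,0],0],[-0.5,[0.09,0.038,0],0],[-0.5,[0.14,0.059,0],0],[-0.5,[0.19,0.08,0],0],[-0.5,[0.235,0.098,0],0],[-0.5,[0.252,0.1055,0],0],[-0.5,[0.252,0.1055,0],0],[-0.5,[0.252,0.1055,0],0]]'; python3 - <<'E'
from h import *
m=cams.camera_model("wrist");im=cams.snapshot("wrist")[:,:,::-1].copy()
for n,(x,y,r,z) in dict(G1=(.5891,.2752,.03,.062),S1=(.5879,.1116,.017,.064),S2=(.4454,.1059,.017,.064)).items():
    t=np.linspace(0,6.28,60);p=proj(m,np.c_[x+r*np.cos(t),y+r*np.sin(t),0*t+z])
    cv2.polylines(im,[p.astype(int)],True,(0,0,255),1)
cv2.imwrite("pics/w8.png",im)
E
python3 g.py .5879 .1116 .019
```

```text
clock: 14.92
tool_pos: [0.5866, 0.1108, 0.1564]
eef_rot: [[0.001, 1.0, -0.002], [1.0, -0.001, -0.001], [-0.001, -0.002, -1.0]]
ft_force: [0.1, -0.5, -0.3]
grip_width: 0.064
shift [0.001  0.0013 0.1378] twist -0.002 q [ 0.06  0.04  1.75 -0.    1.35  0.06] t 14.975
```

View pics/w8.png

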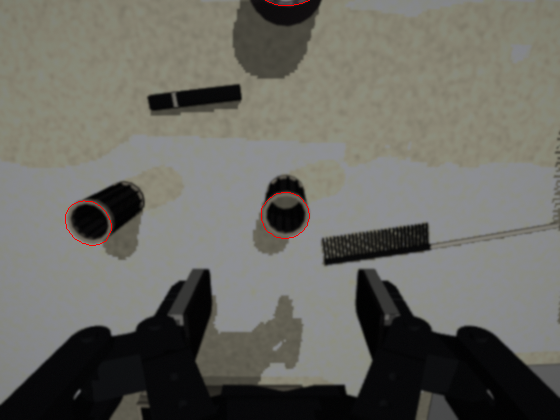

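S1's rim at (285,214) matches the prediction. A comb lies close by, with its left end at (322,235)–(325,264), so I'm checking clearance to the right finger.

```bash
python3 - <<'E'
from h import *
m=cams.camera_model("wrist")
for u in((322,237),(325,264),(428,223),(430,250)):print(u,ray(m,u,.008).round(4))
m=cams.camera_model("top")
for u in((278,129),(288,128),(281,172),(294,171)):print(u,ray(m,u,.008).round(4))
E
```

```text
(322, 237) [0.6211 0.073  0.008 ]
(325, 264) [0.6247 0.0464 0.008 ]
(428, 223) [0.7152 0.0861 0.008 ]
(430, 250) [0.7204 0.0599 0.008 ]
(278, 129) [0.7167 0.0801 0.008 ]
(288, 128) [0.7192 0.0585 0.008 ]
(281, 172) [0.6215 0.072  0.008 ]
(294, 171) [0.624  0.0444 0.008 ]
```

The comb's edge is at y ≤ 0.073 and the finger's at y ≥ 0.10, so it's clear.

```bash
python3 -m creep '[[-0.5,[0.001,0.001,0.05],0],[-0.5,[0.001,0.001,0.1],0],[-0.5,[0.001,0.001,0.136],0],[-0.5,[0.001,0.001,0.136],0],[1,[0.001,0.001,0.136],0],[1,[0.001,0.001,0.136],0],[1,[0.001,0.001,0.136],0],[1,[0.001,0.001,0.136],0]]' 40; python3 -m creep '[[1,[0,0,0],0],[1,[0,0,0],0]]'; python3 -m creep '[[1,[0,0,0],0],[1,[0,0,-0.03],0],[1,[0,0,-0.07],0],[1,[0,0,-0.11],0],[1,[0,0,-0.14],0],[1,[0,0,-0.14],0],[1,[0,0,-0.14],0]]'; python3 g.py .4822 -.224 .16
```

```text
clock: 15.98
tool_pos: [0.5904, 0.113, 0.0243]
eef_rot: [[-0.0, 1.0, 0.005], [1.0, 0.0, -0.0], [-0.0, 0.005, -1.0]]
ft_force: [-1.1, -1.6, 6.0]
grip_width: 0.0339
clock: 16.23
tool_pos: [0.5904, 0.1129, 0.0243]
eef_rot: [[-0.0, 1.0, 0.005], [1.0, 0.0, -0.0], [-0.0, 0.005, -1.0]]
ft_force: [-0.9, -1.6, 7.0]
grip_width: 0.0339
clock: 17.1
tool_pos: [0.5877, 0.1131, 0.1604]
eef_rot: [[-0.0, 1.0, -0.001], [1.0, 0.0, -0.0], [-0.0, -0.001, -1.0]]
ft_force: [-0.3, 0.9, -1.2]
grip_width: 0.0342
shift [-0.3371 -0.1055  0.0005] twist 0.0 q [0.07 0.04 1.74 0.   1.36 0.07] t 17.1
```

```bash
python3 -m creep '[[1,[-0.03,-0.01,0],0],[1,[-0.08,-0.025,0],0],[1,[-0.13,-0.041,0],0],[1,[-0.18,-0.056,0],0],[1,[-0.23,-0.072,0],0],[1,[-0.28,-0.088,0],0],[1,[-0.32,-0.1,0],0],[1,[-0.337,-0.1055,0],0]]';python3 -m creep '[[1,[0.0,0,0],0],[1,[0,0,0],0],[1,[0,0,0],0]]'; python3 - <<'E'
from h import *
cv2.imwrite("pics/w9.png",cams.snapshot("wrist")[:,:,::-1])
E
python3 g.py .4822 -.224 .0603
```

```text
clock: 18.1
tool_pos: [0.4811, -0.225, 0.1592]
eef_rot: [[0.002, 1.0, -0.003], [1.0, -0.002, 0.002], [0.002, -0.003, -1.0]]
ft_force: [-0.9, 0.2, -0.5]
grip_width: 0.0334
clock: 18.48
tool_pos: [0.4832, -0.2227, 0.1611]
eef_rot: [[-0.002, 1.0, -0.0], [1.0, 0.002, 0.0], [0.0, -0.0, -1.0]]
ft_force: [0.2, -0.5, -0.3]
grip_width: 0.0339
shift [-0.0012 -0.0009  0.1009] twist 0.002 q [-0.57 -0.12  1.9   0.    1.36 -0.57] t 18.525
```

View pics/w9.png

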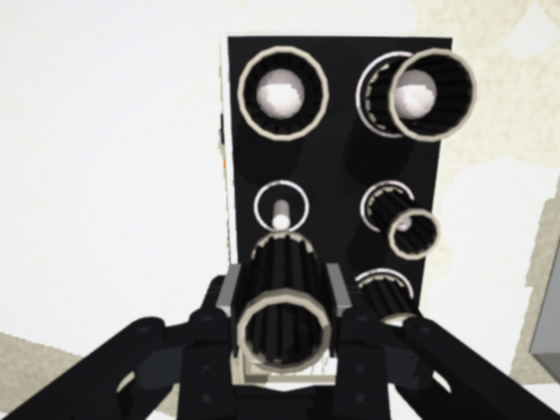

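The small roller is upright and lined up with the thin post at (281,215). Lowering it now.

```bash
python3 -m creep '[[1,[-0.001,-0.001,0.03],0],[1,[-0.001,-0.001,0.06],0],[1,[-0.001,-0.001,0.085],0],[1,[-0.001,-0.001,0.095],0],[1,[-0.001,-0.001,0.1],0],[1,[-0.001,-0.001,0.103],0],[1,[-0.001,-0.001,0.103],0]]'
```

```text
clock: 19.4
tool_pos: [0.4827, -0.2254, 0.0603]
eef_rot: [[-0.0, 1.0, 0.002], [1.0, 0.0, -0.001], [-0.001, 0.002, -1.0]]
ft_force: [-2.2, 2.1, 4.8]
grip_width: 0.0339
```

```bash
python3 -m creep '[[0,[0,0,0.0],0],[-0.25,[0,0,0],0],[-0.25,[0,0,0],0],[-0.25,[0,0,0],0],[-0.25,[0,0,-0.02],0],[-0.25,[0,0,-0.07],0],[-0.25,[0,0,-0.1],0],[-0.25,[0,0,-0.1],0]]'; python3 - <<'E'
from h import *
cv2.imwrite("pics/w10.png",cams.snapshot("wrist")[:,:,::-1])
E
python3 g.py .4454 .1059 .16
```

```text
clock: 20.4
tool_pos: [0.4835, -0.2261, 0.1617]
eef_rot: [[-0.0, 1.0, 0.006], [1.0, 0.0, -0.004], [-0.004, 0.006, -1.0]]
ft_force: [0.0, -0.9, -1.0]
grip_width: 0.0531
shift [ 0.3312 -0.037  -0.0012] twist -0.0 q [-0.58 -0.12  1.9  -0.    1.35 -0.58] t 20.45
```

View pics/w10.png

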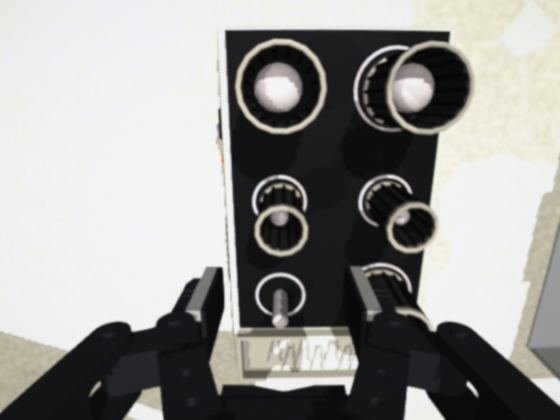

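S1 is seated, its rim at (281,231) level with the pre-loaded neighbour at (411,227). The last one is S2.

```bash
python3 -m creep '[[-0.5,[0.03,-0.003,0],0],[-0.5,[0.08,-0.009,0],0],[-0.5,[0.13,-0.014,0],0],[-0.5,[0.18,-0.02,0],0],[-0.5,[0.23,-0.026,0],0],[-0.5,[0.28,-0.031,0],0],[-0.5,[0.32,-0.036,0],0],[-0.5,[0.331,-0.037,0],0]]';python3 -m creep '[[-0.5,[0.0,0,0],0],[-0.5,[0,0,0],0],[-0.5,[0,0,0],0]]'; python3 - <<'E'
from h import *
m=cams.camera_model("wrist");im=cams.snapshot("wrist")[:,:,::-1].copy()
for n,(x,y,r,z) in dict(S2=(.4454,.1059,.017,.064)).items():
    t=np.linspace(0,6.28,60);p=proj(m,np.c_[x+r*np.cos(t),y+r*np.sin(t),0*t+z])
    cv2.polylines(im,[p.astype(int)],True,(0,0,255),1)
cv2.imwrite("pics/w11.png",im)
E
python3 g.py .4454 .1059 .019
```

```text
clock: 21.45
tool_pos: [0.4431, 0.1077, 0.1561]
eef_rot: [[-0.003, 1.0, -0.004], [1.0, 0.003, -0.0], [-0.0, -0.004, -1.0]]
ft_force: [1.6, -0.9, 1.0]
grip_width: 0.0641
clock: 21.82
tool_pos: [0.4449, 0.1051, 0.1581]
eef_rot: [[0.002, 1.0, -0.0], [1.0, -0.002, -0.0], [-0.0, -0.0, -1.0]]
ft_force: [-0.2, 0.7, -0.0]
grip_width: 0.0635
shift [0.0007 0.0004 0.1392] twist -0.002 q [ 0.07 -0.31  2.07 -0.    1.39  0.07] t 21.875
```

View pics/w11.png

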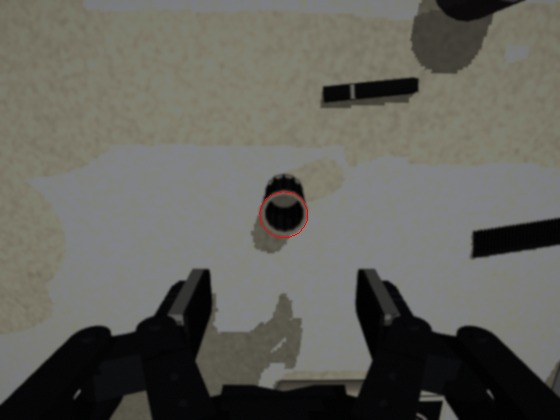

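The circle matches S2's rim at (285,214), and nothing is close to it.

```bash
python3 -m creep '[[-0.5,[0.001,0,0.05],0],[-0.5,[0.001,0,0.1],0],[-0.5,[0.001,0,0.138],0],[-0.5,[0.001,0,0.138],0],[1,[0.001,0,0.138],0],[1,[0.001,0,0.138],0],[1,[0.001,0,0.138],0],[1,[0.001,0,0.138],0]]' 40; python3 -m creep '[[1,[0,0,0],0],[1,[0,0,0],0]]'; python3 -m creep '[[1,[0,0,0],0],[1,[0,0,-0.03],0],[1,[0,0,-0.07],0],[1,[0,0,-0.11],0],[1,[0,0,-0.14],0],[1,[0,0,-0.14],0],[1,[0,0,-0.14],0]]'; python3 g.py .4826 -.3094 .16
```

```text
clock: 22.88
tool_pos: [0.4469, 0.1071, 0.0229]
eef_rot: [[-0.0, 1.0, 0.005], [1.0, 0.0, 0.0], [0.0, 0.005, -1.0]]
ft_force: [-0.4, -0.2, 6.9]
grip_width: 0.0321
clock: 23.12
tool_pos: [0.4469, 0.1071, 0.0228]
eef_rot: [[-0.0, 1.0, 0.004], [1.0, 0.0, -0.0], [-0.0, 0.004, -1.0]]
ft_force: [0.2, -0.4, 6.5]
grip_width: 0.0319
clock: 24.0
tool_pos: [0.4442, 0.1071, 0.1594]
eef_rot: [[-0.0, 1.0, -0.001], [1.0, 0.0, -0.0], [-0.0, -0.001, -1.0]]
ft_force: [-0.1, 1.1, -1.2]
grip_width: 0.0325
shift [-0.4165  0.0384 -0.0006] twist 0.0 q [ 0.07 -0.31  2.07  0.    1.39  0.07] t 24.0
```

```bash
python3 -m creep '[[1,[-0.03,0.003,0],0],[1,[-0.085,0.008,0],0],[1,[-0.145,0.013,0],0],[1,[-0.205,0.019,0],0],[1,[-0.265,0.024,0],0],[1,[-0.325,0.03,0],0],[1,[-0.385,0.036,0],0],[1,[-0.4165,0.0384,0],0]]';python3 -m creep '[[1,[0.0,0,0],0],[1,[0,0,0],0],[1,[0,0,0],0]]'; python3 - <<'E'
from h import *
cv2.imwrite("pics/w12.png",cams.snapshot("wrist")[:,:,::-1])
E
python3 g.py .4826 -.3094 .0588
```

```text
clock: 25.0
tool_pos: [0.4819, -0.3115, 0.1577]
eef_rot: [[0.002, 1.0, -0.003], [1.0, -0.002, 0.002], [0.002, -0.003, -1.0]]
ft_force: [0.3, 0.6, -0.7]
grip_width: 0.0317
clock: 25.38
tool_pos: [0.4829, -0.308, 0.1595]
eef_rot: [[-0.001, 1.0, -0.001], [1.0, 0.001, 0.001], [0.001, -0.001, -1.0]]
ft_force: [0.8, -0.1, 0.5]
grip_width: 0.0324
shift [-0.0014 -0.0004  0.101 ] twist 0.001 q [-0.7  -0.02  1.8   0.    1.35 -0.7 ] t 25.425
```

View pics/w12.png

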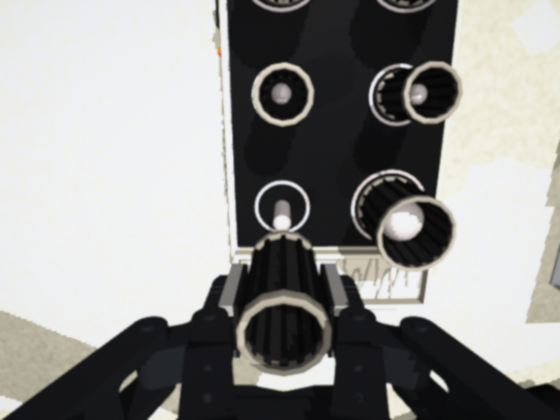

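Lined up with the last post at (282,215).

```bash
python3 -m creep '[[1,[-0.001,0,0.03],0],[1,[-0.001,0,0.06],0],[1,[-0.001,0,0.085],0],[1,[-0.001,0,0.095],0],[1,[-0.001,0,0.1],0],[1,[-0.001,0,0.103],0],[1,[-0.001,0,0.103],0]]'
```

```text
clock: 26.3
tool_pos: [0.484, -0.3109, 0.0589]
eef_rot: [[-0.0, 1.0, 0.002], [1.0, 0.0, -0.001], [-0.001, 0.002, -1.0]]
ft_force: [-1.2, 0.5, 2.5]
grip_width: 0.0321
```

```bash
python3 -m creep '[[0,[0,0,0.0],0],[-0.25,[0,0,0],0],[-0.25,[0,0,0],0],[-0.25,[0,0,0],0],[-0.25,[0,0,-0.02],0],[-0.25,[0,0,-0.07],0],[-0.25,[0,0,-0.12],0],[-0.25,[0,0,-0.15],0]]'; python3 -m creep '[[-0.25,[0.06,0,-0.01],0],[-0.25,[0.12,0,-0.01],0],[-0.25,[0.18,0,-0.01],0],[-0.25,[0.24,0,-0.01],0],[-0.25,[0.3,0,-0.01],0],[-0.25,[0.36,0,-0.01],0],[-0.25,[0.42,0,-0.01],0],[-0.25,[0.48,0,-0.01],0]]';python3 -m creep '[[-0.25,[0.06,0,0],0],[-0.25,[0.1,0,0],0],[-0.25,[0.1,0,0],0],[-0.25,[0.1,0,0],0]]'; python3 - <<'E'
from h import *
mt=cams.camera_model("top");ms=cams.camera_model("side")
t=cams.snapshot("top")[:,:,::-1].copy();s=cams.snapshot("side")[:,:,::-1].copy()
cv2.imwrite("pics/t13.png",cv2.convertScaleAbs(cv2.resize(t[165:275,350:520],None,fx=4.5,fy=4.5,interpolation=cv2.INTER_CUBIC),alpha=1.6))
cv2.imwrite("pics/t13full.png",t)
cv2.imwrite("pics/s13.png",cv2.convertScaleAbs(cv2.resize(s[130:370,170:450],None,fx=2.4,fy=2.4,interpolation=cv2.INTER_CUBIC),alpha=1.3))
E
```

```text
clock: 27.3
tool_pos: [0.4843, -0.3113, 0.2127]
eef_rot: [[-0.0, 1.0, 0.005], [1.0, 0.0, -0.004], [-0.004, 0.005, -1.0]]
ft_force: [-0.7, 0.6, -0.5]
grip_width: 0.0532
clock: 28.3
tool_pos: [0.4832, 0.1716, 0.2194]
eef_rot: [[-0.0, 1.0, 0.003], [1.0, 0.0, 0.0], [0.0, 0.003, -1.0]]
ft_force: [1.7, -0.9, -0.1]
grip_width: 0.0533
clock: 28.8
tool_pos: [0.4833, 0.2692, 0.2182]
eef_rot: [[-0.0, 1.0, 0.001], [1.0, 0.0, -0.0], [-0.0, 0.001, -1.0]]
ft_force: [-0.1, 0.3, 0.1]
grip_width: 0.0533
```

View pics/t13.png

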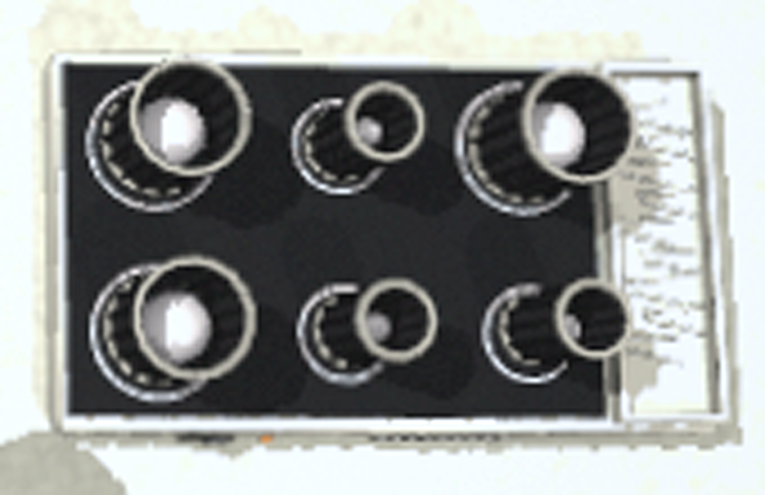

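View pics/s13.png

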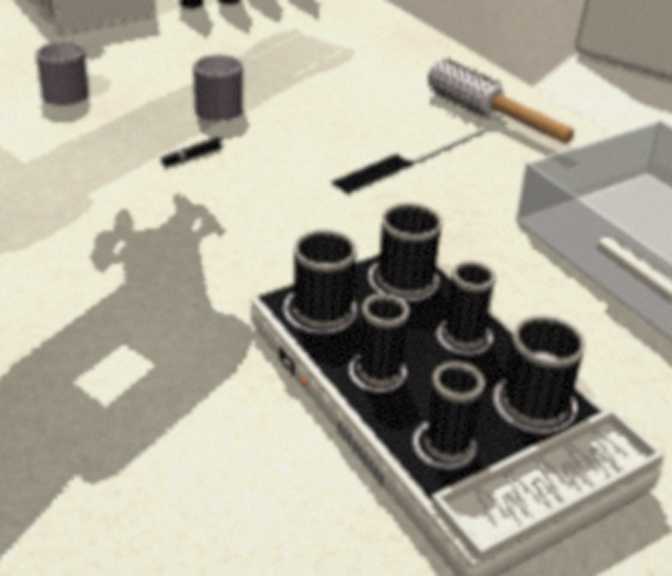

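View pics/t13full.png

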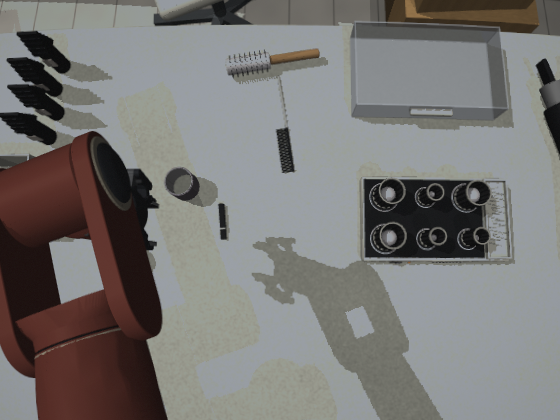

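Both views show all four rollers upright inside their rings and level with the pre-loaded pair. One self-grip is still at (182,184) in the top view, and the side view shows both standing. The arm is clear of everything.

```bash
python3 -c "
from cell import job; print(job.sign_off())"
```

```text
the job is handed in; nothing more can be done
None
```

All four ribbed rollers are on the heater: the two large ones on the free thick posts and the two small ones on the free thin posts. I handed the job in at about 29 s, with the arm held clear of everything.

- **Seating:** For three of the rollers, contact with the deck came within 0.3 mm of the tool height the grasp predicted. The first large roller was only checked against a rounded value (58 mm), which it matched. Contact forces were under 8 N.
- **Final pictures:** In the top and side views all four stand upright inside their rings, level with the two rollers that were already there.
- **Self-grip rollers:** Both are still standing. One shows at its starting position in the top view. The arm hid the other there, so I confirmed it from the side view only, by eye; nothing touched it.
- **Small disagreements:** The second small roller gripped at 32 mm instead of 34 mm, probably with the pads between the ribs. Small sideways forces, up to about 4 N, showed while lowering three of the rollers. Neither affected the result, and no check failed.

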